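Check the brake lever's stop on the bench

ROBOT

A 6-joint arm with a two-finger parallel gripper is mounted at the origin on the work surface. World frame = base frame: x ahead of the robot, y to its left, z up, the work surface at z = 0. Lengths are in mm, angles in degrees, forces in N, time in s.
With the tool pointing down it reaches from about 350 to 1000 mm from the base axis. Payload 7.1 kg.
Tool frame: the origin (TCP) lies at the very end of the fingers, on their centre line; the grasp point (between the pads) lies 19 mm behind it (bot.grip_depth is the z of the grasp point in the tool frame, in mm); z points along the fingers, y is the line along which they close (so a half turn about z gives the same grasp; the last joint's range is limited). The gripper opens to 85 mm and grips with 20 to 120 N. Pads are 22 mm wide; open, the fingers measure 114 mm over their backs; the gripper's body (76 mm by 85 mm) begins 54 mm behind the grasp point. The pads swing forward as they close: fully open they stand 13 mm farther back than shut.
Start: joints at [-68.583, 24.242, 93.386, -0, 62.372, -1.089], TCP at [239.251, -577.377, 231.319] pointing down, gripper open.
Joint ranges: [-172.04, 172.04], [-51.8, 120.97], [4.93, 147.93], [-75.15, 255.16], [6.16, 154.13], [-145.62, 145.62]. Speed limits (degrees/s): [136.94, 136.94, 172.46, 180, 180, 180].

INTERFACE

Orientations are given as [roll, pitch, yaw] about the fixed x, y, z axes, in that order (R = Rz(yaw) Ry(pitch) Rx(roll)).
In Python, from station import bot, vision, workorder, finder gives the robot as it stands.
- The arm moves only by the tool servo_tool, never from a script. Its argument "plan" is a list that holds one entry, the list of rows, each a list of 7 numbers: the shift along the tool's x, y, z scaled (see below), then the turn, a rotation vector about the tool's x, y, z scaled (see below), then the opening, from 0 (shut) to 1 (fully open). In form: [[[x, y, z, ax, ay, az, jaw], ...]]. A call has exactly 8 rows; each row shifts and turns the commanded pose from where the row before left it, along the tool's axes as they then stand; what a row does not reach is not made up. The controller multiplies each number of a shift by 7.5 cm and each number of a turn by 90 degrees. A row lasts 1/10 s, in which the tool goes at most 50 mm and 8.59 degrees, less where a joint would pass 70% of its speed; a pose out of reach is approached as far as the arm can. A call with a number of a shift or a turn outside -1 to 1 is refused whole. A call with a gripper value outside its range is refused whole. The fingers move at their own pace and stop on an object; the grip force is fixed at half the most. Time passes only in rows, so rows that do not move let the fingers close, or fill a call up. It gives the time, the measured TCP pose, the force, the opening and the grip force at its end, in the units of the state.
- bot.get_obs(): the state, without advancing time (a new reading comes with each control period).
- vision.grab_frame(name): name is "scene" or "top" or "wrist"; returns a dict with "image" (480x640x3 uint8, red, green, blue), "fx", "fy", "cx", "cy" (pixels), "R" (3x3) and "t" (3): a world point X has camera coordinates R X + t. Camera axes: x right, y down, z forward; pixel columns grow to the right and rows downward; lengths in mm; the calibration is good to about 2 mm. A picture is of the moment at which its call begins. There is no depth.
- workorder.hand_in(): hands the job in; it is judged then, once.
Trained networks look in a picture, given as the dict that the camera call returned (one of the last four; its "shot" number tells which), for a name from the list of things; names that differ only in an ending like _2 or _b are one class to them, and where a whole thing is asked for, a point or a joint stands for the part that bears it (a point fixed in the world has none). Each returns a list of dicts, best first, with "p" (0 to 1); they miss things now and then, are a little off and sometimes report something else, mostly with a low value. They report only what shows in the picture. A call takes as long as a camera call.
- finder.spot_in(picture, target): "xy" ([column, row] in pixels, amid what is visible of it).
- finder.trace(picture, target): "pixels" (480x640 bool, what is visible of it) and "xy" ([column, row] in pixels, amid what is visible of it).
- finder.pinpoint(picture, target): "xy" ([column, row] in pixels: a listed point, or the origin of a listed thing).
The state is a dict: "time": time; "joint_pos": joint angles; "qvel": joint speeds; "joint_efforts": joint torques, N m; "tool_pos": TCP position; "tool_rot": TCP orientation; "contact_force": force on the tool from outside, world axes, zero at the start; "moment": the same for the moment, N m; "opening": finger opening in mm; "grasp_force": force on a finger pad.
Only numpy, scipy, OpenCV 4.12 (cv2) and the standard library are available. Lean on these libraries where they do the work, as an engineer would, in place of code of your own. Each camera call takes 0.05 s, during which the arm holds its last target. There are 200 camera calls.

TASK

Check the red brake lever on its bench stand: with the outside of the fingers, push it in towards its grip until it comes up against its stop, short of the bar, hold it in for at least a second and then let it spring all the way back out and move clear. Only push: do not pinch the lever, do not touch the bar or grip, and do not lean hard on the lever once it has stopped. Leave the dark clutch lever and the loose things on the bench alone.

Things in the scene. Friction and masses are not known exactly. Their poses are not given: they have to be found in the camera images.
- brake_pad (a point): Place to push on the red brake lever: on the blade's centreline, 115 mm from the pivot, 140 mm above the bench; moves with the lever. Blade straight, 9 mm thick, 16 mm high, 19 mm ball at its free end 33 mm further out. x level, square to the blade, away from the grip (press in = push the outer face towards -x); y along the blade to the pivot; z up. Free space beyond and below.
- brake_pivot (a point): Pivot of the red brake lever, 140 mm above the bench, 42 mm from the bar's centreline. A brake fluid reservoir above the bar beside it reaches 170 mm above the bench.
- brake_bar: Brake stand's steel bar with black rubber grip; origin mid-grip on its centreline, 140 mm up. Grip 32 mm thick, 150 mm long. x points from bar to lever (within 0.4 rad of straight away from the robot), y along the bar to the blue post and clamp 130 mm off (164 mm high), z up. Bolted down. Pad point is 71 mm from the centreline at rest, 36 mm at the stop (16 mm of air to the grip there).
- brake_lever (a joint): Brake lever, swinging level about its pivot. 0 = sprung fully out; grows as it is pressed towards the grip; 0.30 = firm built-in stop. Pushed at the pad point the return spring takes about 5 N to start and 8.5 N at the stop; let go, it returns to 0. Its mount would bend under more than 40 N.
- clutch_pad (a point): Place to push on the dark steel clutch lever: on the blade's centreline, 115 mm from the pivot, 140 mm above the bench; moves with the lever. Blade straight, 9 mm thick, 16 mm high, 19 mm ball at its free end 33 mm further out. x level, square to the blade, away from the grip (press in = push the outer face towards -x); y along the blade to the pivot; z up. Free space beyond and below.
- clutch_pivot (a point): Pivot of the dark steel clutch lever, 140 mm above the bench, 42 mm from the bar's centreline. It is not to be moved.
- clutch_bar: Clutch stand's steel bar with black rubber grip; origin mid-grip on its centreline, 140 mm up. Grip 32 mm thick, 150 mm long. x points from bar to lever (within 0.4 rad of straight away from the robot), y along the bar to the blue post and clamp 130 mm off (164 mm high), z up. Bolted down. Pad point is 71 mm from the centreline at rest, 36 mm at the stop (16 mm of air to the grip there).
- clutch_lever (a joint): Clutch lever, swinging level about its pivot. 0 = sprung fully out; grows as it is pressed towards the grip; 0.30 = firm built-in stop. Pushed at the pad point the return spring takes about 5 N to start and 8.5 N at the stop; let go, it returns to 0. Its mount would bend under more than 40 N.
- tub_mid (a point): Centre (31 mm up) of a loose, round grease tub, 62 mm wide and 62 mm tall, yellow cap: bystander.
- box_mid (a point): Centre (23 mm up) of a loose cardboard box 75 x 50 x 45 mm: bystander.
- spanner: Loose steel spanner 170 mm long, under 20 mm tall, lying flat; origin under its middle, x along it: bystander.

How it is judged:
By the outcome, as a careful person would: the job done as asked, in the order asked, and still so for the second after the job is handed in, with the robot touching nothing.
It also fails if it takes over 54 s, if anything falls off the work surface, if the arm or the gripper's body presses on something with over 40 N, if the wrist force passes 120 N, or if a joint passes its speed limit or range.

## Working session

There is one attempt and no reset: what is moved stays moved. The work goes in short steps, Python scripts to look and compute and a tool call to move; the robot and the scene stay as the last step left them, time stands still between calls to the robot, and variables do not carry over. Pictures are saved under pics/ and viewed, at most 10 in all, crops included, and the job is handed in when it is done.

Besides the shell and the picture viewer there is one more tool, called after "Request:" as name([rows], argument=value, ...), one row to a line, values as JSON. servo_tool: Moves the arm, as the interface text tells. Its arguments: {"type":"object","properties":{"plan":{"type":"array"}},"required":["plan"]}

```bash
mkdir -p pics; cat > h.py <<'E'
import numpy as np, cv2
from station import bot, vision, workorder, finder
def K(f): return np.array([[f['fx'],0,f['cx']],[0,f['fy'],f['cy']],[0,0,1]])
def at_z(f,xy,z):
    R=np.array(f['R']);t=np.array(f['t']);c=-R.T@t
    d=R.T@np.linalg.inv(K(f))@[xy[0],xy[1],1]
    return c+d*(z-c[2])/d[2]
def tri(f,a,g,b):
    P=lambda f:K(f)@np.c_[np.array(f['R']),np.array(f['t'])]
    X=cv2.triangulatePoints(P(f),P(g),np.array(a,float).reshape(2,1),np.array(b,float).reshape(2,1))
    return (X[:3]/X[3]).ravel()
def proj(f,X):
    p=K(f)@(np.array(f['R'])@X+np.array(f['t'])); return p[:2]/p[2]
def save(f,n): cv2.imwrite('pics/'+n,f['image'][:,:,::-1])
E
python3 - <<'E'
from h import *
np.set_printoptions(precision=1,suppress=True)
F={n:vision.grab_frame(n) for n in('scene','top')}
for n,f in F.items(): save(f,n+'1.png'); print(n,'cam',-np.array(f['R']).T@f['t'])
Z=dict(brake_pad=140,brake_pivot=140,brake_bar=140,clutch_pad=140,clutch_pivot=140,clutch_bar=140,tub_mid=31,box_mid=23,spanner=0)
for k,z in Z.items():
    r={n:finder.pinpoint(f,k) for n,f in F.items()}
    for n in r:
        for q in r[n][:2]: print(k,n,round(q['p'],2),np.array(q['xy']),at_z(F[n],q['xy'],z))
    if r['scene'] and r['top']: print('   tri',tri(F['scene'],r['scene'][0]['xy'],F['top'],r['top'][0]['xy']))
o=bot.get_obs();print(o)
E
```

```text
scene cam [1211.8 -161.9  822.2]
top cam [ 391.   -37.8 1273.4]
brake_pad scene 0.65 [226.2 216.4] [ 523.7 -262.   140. ]
brake_pad top 0.74 [421.6 269.6] [ 526.4 -268.6  140. ]
   tri [ 526.1 -265.3  143.2]
brake_pivot scene 0.69 [278.2 212.5] [ 530.6 -152.2  140. ]
brake_pivot top 0.73 [366.8 261.2] [ 542.  -151.5  140. ]
   tri [ 540.6 -151.3  149.9]
brake_bar scene 0.96 [241.8 194.6] [ 461.5 -226.5  140. ]
brake_bar scene 0.56 [227.9 218.8] [ 531.4 -258.6  140. ]
brake_bar top 0.85 [404.7 299.4] [ 462.4 -232.1  140. ]
   tri [ 462.4 -229.6  141.4]
clutch_pad scene 0.75 [405.8 194. ] [520.6 131.4 140. ]
clutch_pad top 0.76 [229.2 268.5] [520.4 140.3 140. ]
   tri [519.6 137.  138.7]
clutch_pivot scene 0.82 [458.1 187.9] [520.9 251.7 140. ]
clutch_pivot scene 0.49 [351.8 309. ] [792.2 -46.2 140. ]
clutch_pivot top 0.77 [177.2 275.2] [503.9 249.  140. ]
   tri [506.4 255.6 126. ]
clutch_bar scene 0.72 [408.4 174.8] [459.3 155.3 140. ]
clutch_bar top 0.65 [221.4 302.3] [448.8 153.4 140. ]
clutch_bar top 0.39 [361.7 260.3] [ 543.7 -140.6  140. ]
   tri [449.7 156.6 131.6]
tub_mid scen
[... 157 characters left out ...]
.8 -358.2   23. ]
box_mid top 0.78 [444.3 242.4] [ 606.4 -347.1   23. ]
box_mid top 0.31 [232.3 268.5] [533.9 151.4  23. ]
   tri [ 607.3 -352.7   19.2]
spanner scene 0.85 [388.4 231.9] [503.1 111.3   0. ]
spanner top 0.68 [250.  284.9] [498.3 111.4   0. ]
   tri [498.8 112.3  -4.9]
{'time': 1.0, 'joint_pos': array([-68.6,  24.2,  93.4,   0. ,  62.4,  -1.1]), 'qvel': array([ 0. ,  0. ,  0. , -0.1, -0.1, -0.1]), 'joint_efforts': array([ -0. , -55.7, -28.2,   0. ,   0. ,  -0. ]), 'tool_pos': array([ 239.2, -577.4,  231.3]), 'tool_rot': array([180. ,  -0. ,  22.5]), 'contact_force': array([-0.3, -0. , -0.2]), 'moment': array([-0. ,  0. ,  0.1]), 'grasp_force': 0.0, 'opening': 85.36054519288744}
```

View pics/scene1.png

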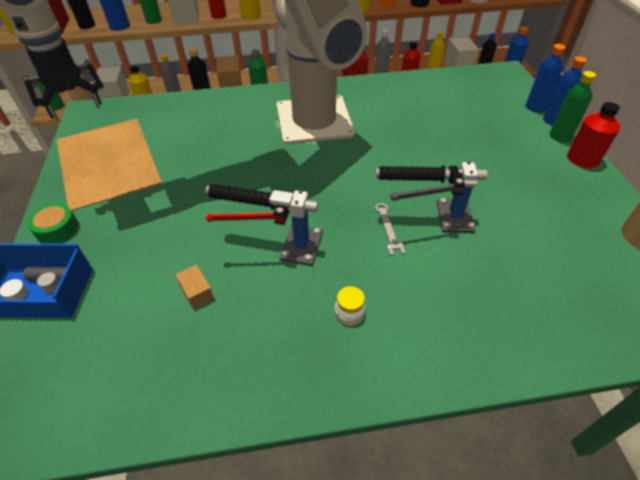

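View pics/top1.png

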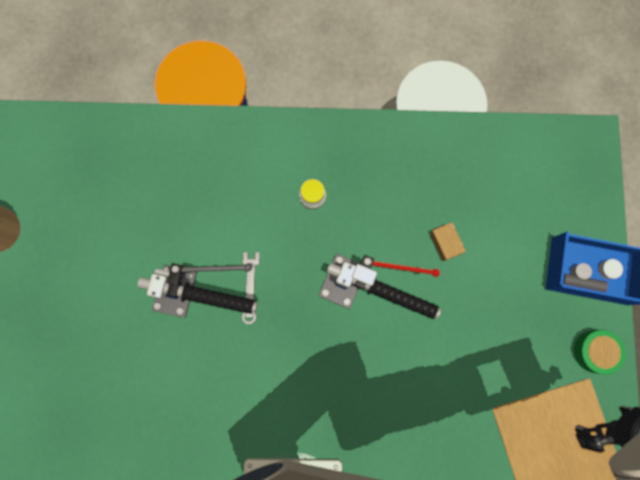

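The brake (red lever) is at top-picture columns 367–436, rows 261–273, with its grip below it and its free end to the right. This agrees with the network points: pad about (526, -267), pivot about (541, -151), 117 mm apart. The blade's yaw is about -8°. I'll go outside it with the fingers shut.

Request:
servo_tool([
  [[0.47,-0.17,0,0,0,0,0],[0.47,-0.17,0,0,0,0,0],[0.47,-0.17,0,0,0,0,0],[0.47,-0.17,0,0,0,0,0],[0.47,-0.17,0,0,0,0,0],[0.47,-0.17,0,0,0,0,0],[0.47,-0.17,0,0,0,0,0],[0.47,-0.17,0,0,0,0,0]],
])

```text
time: 1.8
tool_pos: [461.8, -374.1, 231.5]
tool_rot: [180.0, -0.0, 22.5]
contact_force: [0.7, 0.8, 0.2]
opening: -0.2
grasp_force: 0.0
```

Request:
servo_tool([
  [[0.48,-0.16,0,0,0,0,0],[0.48,-0.16,0,0,0,0,0],[0.48,-0.16,0,0,0,0,0],[0.48,-0.16,0,0,0,0,0],[0,0,0,0,0,0.085,0],[0,0,0,0,0,0.085,0],[0,0,0,0,0,0.085,0],[0,0,0,0,0,0.085,0]],
])

```text
time: 2.6
tool_pos: [575.5, -275.5, 231.2]
tool_rot: [-180.0, 0.0, -8.4]
contact_force: [-0.4, -0.6, -0.7]
opening: -0.1
grasp_force: 0.0
```

```bash
python3 - <<'E'
from h import *
np.set_printoptions(precision=1,suppress=True)
o=bot.get_obs();print({k:o[k] for k in('time','joint_pos','tool_pos','tool_rot','contact_force','opening')})
for n in('wrist','top','scene'):
    f=vision.grab_frame(n); save(f,n+'2.png')
    for k in('brake_pad','brake_pivot','brake_bar'):
        for q in finder.pinpoint(f,k)[:1]: print(n,k,round(q['p'],2),np.array(q['xy']),at_z(f,q['xy'],140))
    if n=='wrist':
        print('cam',-np.array(f['R']).T@f['t'])
E
```

```text
{'time': 2.6, 'joint_pos': array([-26.6,  25.3,  91.6,  -0. ,  63. ,  71.7]), 'tool_pos': array([ 575.5, -275.5,  231.2]), 'tool_rot': array([-180. ,    0. ,   -8.4]), 'contact_force': array([-0.4, -0.6, -0.7]), 'opening': -0.14794108423937136}
wrist brake_pivot 0.59 [166.7 305.5] [ 541.3 -151.1  140. ]
cam [ 655.4 -287.3  372.7]
top brake_pivot 0.53 [366.1 262.5] [ 539.2 -150.   140. ]
top brake_bar 0.67 [407.8 295.2] [ 471.3 -238.7  140. ]
scene brake_pad 0.61 [225.4 217.5] [ 526.7 -263.8  140. ]
scene brake_pivot 0.72 [278.  215.4] [ 539.1 -153.4  140. ]
scene brake_bar 0.91 [244.  199.3] [ 477.5 -222.4  140. ]
```

View pics/wrist2.png

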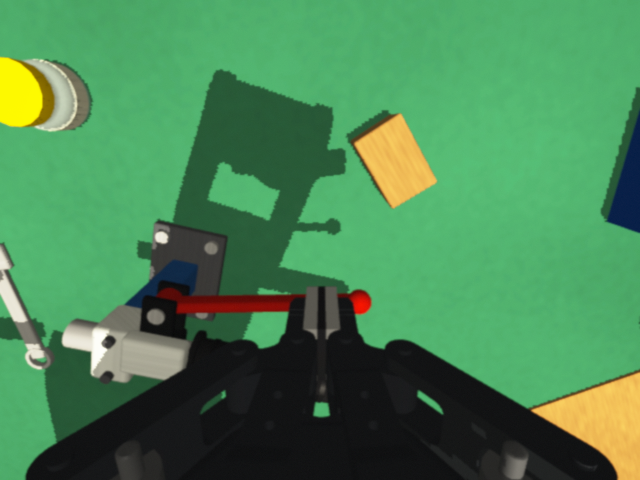

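The wrist view shows the red blade level at row ~302, its pivot at (167, 300) and its ball at (361, 302). The shut fingertips are at (321, 310), in front of the blade from the camera's side. Next I'll measure the ball and the blade line.

```bash
python3 - <<'E'
from h import *
np.set_printoptions(precision=1,suppress=True)
f=vision.grab_frame('wrist')
for xy in([361,302],[200,304],[285,303]): print(xy,at_z(f,xy,140))
p=bot.get_obs()['tool_pos']; print('tcp px',proj(f,p))
hsv=cv2.cvtColor(f['image'],cv2.COLOR_RGB2HSV)
m=((hsv[...,0]<6)|(hsv[...,0]>174))&(hsv[...,1]>170)&(hsv[...,2]>90)
for c in(200,230,260,285,355,361,366):
    r=np.where(m[250:350,c])[0]+250
    if len(r): print(c,r.min(),r.max(),at_z(f,[c,r.min()],140),at_z(f,[c,r.max()],140))
E
```

```text
[361, 302] [ 522.5 -298.9  140. ]
[200, 304] [ 538.1 -177.   140. ]
[285, 303] [ 529.8 -241.4  140. ]
tcp px [321.2 305.6]
200 299 311 [ 542.3 -178.1  140. ] [ 532.2 -175.5  140. ]
230 299 311 [ 539.1 -200.6  140. ] [ 529.  -198.3  140. ]
260 298 310 [ 536.7 -223.3  140. ] [ 526.6 -221.3  140. ]
285 299 310 [ 533.2 -242.   140. ] [ 523.9 -240.3  140. ]
355 291 313 [ 532.5 -295.4  140. ] [ 513.7 -293.3  140. ]
361 291 313 [ 531.8 -299.8  140. ] [ 513.1 -297.9  140. ]
366 294 310 [ 528.8 -303.3  140. ] [ 515.1 -302.   140. ]
```

The ball is 147 mm from the pivot, so the pad is at (526.6, -264.5). Descending to z≈120, 34 mm clear outside the blade.

Request:
servo_tool([
  [[0,-0.07,0.2,0,0,0,0],[0,0,0.3,0,0,0,0],[0,0,0.3,0,0,0,0],[0,0,0.3,0,0,0,0],[0,0,0.2,0,0,0,0],[0,0,0.18,0,0,0,0],[0,0,0,0,0,0,0],[0,0,0,0,0,0,0]],
])

```text
time: 4.05
tool_pos: [576.4, -270.6, 120.4]
tool_rot: [180.0, -0.0, -8.1]
contact_force: [0.7, -0.8, 0.2]
opening: 0.3
grasp_force: 0.0
```

Request:
servo_tool([
  [[-0.06,0,0,0,0,0,0],[-0.06,0,0,0,0,0,0],[-0.06,0,0,0,0,0,0],[-0.06,0,0,0,0,0,0],[-0.04,0,0,0,0,0,0],[-0.04,0,0,0,0,0,0],[0,0,0,0,0,0,0],[0,0,0,0,0,0,0]],
])

```text
time: 4.85
tool_pos: [552.4, -267.2, 120.4]
tool_rot: [180.0, -0.0, -8.1]
contact_force: [0.1, -0.4, -0.2]
opening: -0.1
grasp_force: 0.0
```

```bash
python3 - <<'E'
from h import *
f=vision.grab_frame('wrist'); save(f,'wrist3.png'); print(bot.get_obs()['tool_pos'],bot.get_obs()['contact_force'])
E
```

```text
[ 552.54265663 -267.22699835  120.36142771] [-0.90321611 -0.04217099 -0.41924663]
```

View pics/wrist3.png

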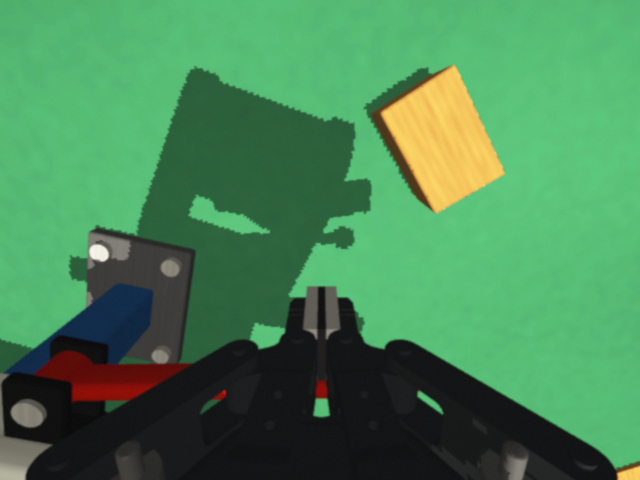

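The wrist view shows red directly behind the shut fingers at (321, 388), with nothing else nearby. I'll close the last ~10 mm, then start pressing along the arc.

Request:
servo_tool([
  [[-0.04,0,0,0,0,0,0],[-0.04,0,0,0,0,0,0],[-0.03,0,0,0,0,0,0],[-0.02,0,0,0,0,0,0],[-0.02,0,0,0,0,0,0],[-0.02,0,0,0,0,0,0],[0,0,0,0,0,0,0],[0,0,0,0,0,0,0]],
])

```text
time: 5.7
tool_pos: [540.9, -265.6, 120.5]
tool_rot: [180.0, -0.1, -8.1]
contact_force: [6.0, -0.0, -3.0]
opening: -0.1
grasp_force: 2.5
```

Request:
servo_tool([
  [[-0.04,0.005,0,0,0,0.017,0],[-0.04,0.005,0,0,0,0.017,0],[-0.04,0.005,0,0,0,0.017,0],[-0.04,0.005,0,0,0,0.017,0],[-0.04,0.005,0,0,0,0.017,0],[-0.04,0.005,0,0,0,0.017,0],[-0.04,0.005,0,0,0,0.017,0],[0,0,0,0,0,0,0]],
])

```text
time: 6.5
tool_pos: [520.1, -263.7, 120.6]
tool_rot: [180.0, -0.2, -18.9]
contact_force: [6.9, -1.3, -5.3]
opening: 0.2
grasp_force: 3.4
```

```bash
python3 - <<'E'
from h import *
o=bot.get_obs();p=np.array(o['tool_pos'][:2]);print(p,o['tool_rot'],o['contact_force'])
d=p-[541,-150.5];r=np.hypot(*d)
L=np.sqrt(r*r-15.5**2)
a=np.arctan2(-d[0],-d[1])+np.arctan2(15.5,L)
print('lever est',a-np.arctan2(.124,.992),'along',L)
f=vision.grab_frame('top'); im=cv2.resize(f['image'][200:360,300:500],None,fx=4,fy=4,interpolation=cv2.INTER_CUBIC)[:600];cv2.imwrite('pics/top4.png',im[:,:,::-1])
E
```

```text
[ 520.14854784 -263.72802908] [179.9984747   -0.20459571 -18.85721258] [ 6.94501142 -1.26744889 -5.27192399]
lever est 0.19279729196218257 along 114.08382718754962
```

View pics/top4.png

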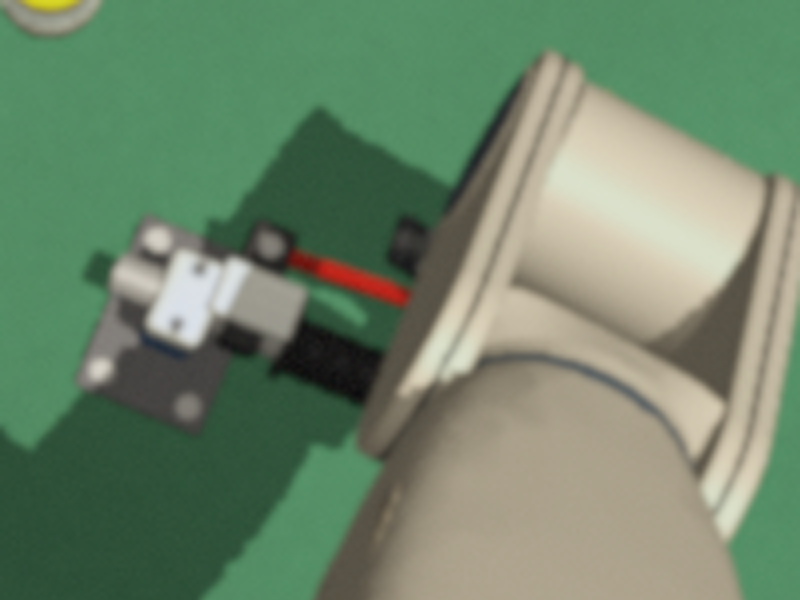

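The crop shows the red blade partly swung in, from (290, 258) to (410, 298), with air still between it and the grip. The estimate is 0.19 rad, so I'll continue more slowly.

Request:
servo_tool([
  [[-0.03,0.004,0,0,0,0.013,0],[-0.03,0.004,0,0,0,0.013,0],[-0.03,0.004,0,0,0,0.013,0],[-0.02,0.003,0,0,0,0.008,0],[-0.02,0.003,0,0,0,0.008,0],[0,0,0,0,0,0,0],[0,0,0,0,0,0,0],[0,0,0,0,0,0,0]],
])

```text
time: 7.35
tool_pos: [511.1, -261.8, 120.6]
tool_rot: [-180.0, -0.3, -23.8]
contact_force: [7.8, -0.9, -5.9]
opening: -0.3
grasp_force: 3.8
```

Request:
servo_tool([
  [[-0.01,0.001,0,0,0,0.005,0],[-0.01,0.001,0,0,0,0.005,0],[-0.01,0.001,0,0,0,0.005,0],[0,0,0,0,0,0,0],[0,0,0,0,0,0,0],[0,0,0,0,0,0,0],[0,0,0,0,0,0,0],[0,0,0,0,0,0,0]],
])

```text
time: 8.15
tool_pos: [509.1, -261.2, 120.6]
tool_rot: [-180.0, -0.3, -25.1]
contact_force: [7.9, -2.1, -5.4]
opening: -0.0
grasp_force: 3.8
```

Request:
servo_tool([
  [[-0.01,0.001,0,0,0,0,0],[0,0,0,0,0,0,0],[0,0,0,0,0,0,0],[-0.01,0.001,0,0,0,0,0],[0,0,0,0,0,0,0],[0,0,0,0,0,0,0],[0,0,0,0,0,0,0],[0,0,0,0,0,0,0]],
])

```text
time: 8.95
tool_pos: [507.7, -260.7, 120.7]
tool_rot: [-180.0, -0.3, -25.1]
contact_force: [8.3, -1.7, -6.9]
opening: 0.0
grasp_force: 4.0
```

Request:
servo_tool([
  [[-0.01,0.001,0,0,0,0,0],[0,0,0,0,0,0,0],[0,0,0,0,0,0,0],[0,0,0,0,0,0,0],[0,0,0,0,0,0,0],[0,0,0,0,0,0,0],[0,0,0,0,0,0,0],[0,0,0,0,0,0,0]],
])

```text
time: 9.75
tool_pos: [507.7, -260.7, 120.7]
tool_rot: [-180.0, -0.4, -25.1]
contact_force: [9.6, -2.7, -8.2]
opening: -0.3
grasp_force: 5.0
```

The TCP has stopped advancing while the force rises, so this is the stop. I'll add a small margin, then hold.

Request:
servo_tool([
  [[-0.01,0,0,0,0,0,0],[0,0,0,0,0,0,0],[0,0,0,0,0,0,0],[0,0,0,0,0,0,0],[0,0,0,0,0,0,0],[0,0,0,0,0,0,0],[0,0,0,0,0,0,0],[0,0,0,0,0,0,0]],
])

```text
time: 10.55
tool_pos: [507.7, -260.7, 120.8]
tool_rot: [-180.0, -0.4, -25.1]
contact_force: [11.6, -3.0, -8.9]
opening: 0.0
grasp_force: 6.2
```

Request:
servo_tool([
  [[-0.01,0,0,0,0,0,0],[0,0,0,0,0,0,0],[0,0,0,0,0,0,0],[0,0,0,0,0,0,0],[0,0,0,0,0,0,0],[0,0,0,0,0,0,0],[0,0,0,0,0,0,0],[0,0,0,0,0,0,0]],
])

```text
time: 11.35
tool_pos: [507.6, -260.7, 120.9]
tool_rot: [-180.0, -0.5, -25.1]
contact_force: [15.3, -3.5, -11.3]
opening: -0.0
grasp_force: 7.3
```

Request:
servo_tool([
  [[0,0,0,0,0,0,0],[0,0,0,0,0,0,0],[0,0,0,0,0,0,0],[0,0,0,0,0,0,0],[0,0,0,0,0,0,0],[0,0,0,0,0,0,0],[0,0,0,0,0,0,0],[0,0,0,0,0,0,0]],
])

```text
time: 12.15
tool_pos: [507.6, -260.7, 120.9]
tool_rot: [-180.0, -0.5, -25.1]
contact_force: [14.0, -4.3, -10.7]
opening: -0.1
grasp_force: 7.3
```

```bash
python3 - <<'E'
from h import *
f=vision.grab_frame('scene'); im=cv2.resize(f['image'][150:290,170:350],None,fx=4,fy=4,interpolation=cv2.INTER_CUBIC);cv2.imwrite('pics/sc5.png',im[:,:,::-1])
E
```

```text
(no output)
```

View pics/sc5.png

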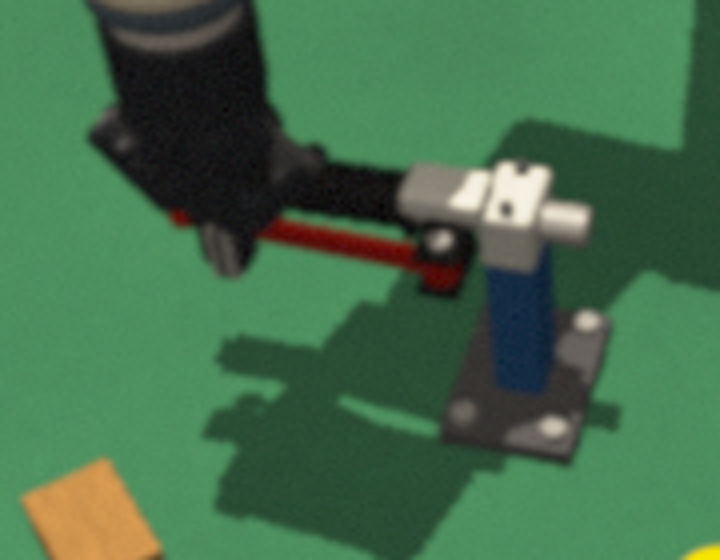

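The crop shows the red blade from (180, 215) to (440, 270), about parallel to the grip, with the fingers on its outer face. It has been held on the stop for over 2 s, so I'll let it spring back gently by reversing the arc.

Request:
servo_tool([
  [[0.05,-0.006,0,0,0,-0.02,0],[0.05,-0.006,0,0,0,-0.02,0],[0.05,-0.006,0,0,0,-0.02,0],[0.05,-0.006,0,0,0,-0.02,0],[0.05,-0.006,0,0,0,-0.02,0],[0.05,-0.006,0,0,0,-0.02,0],[0.05,-0.006,0,0,0,-0.02,0],[0.05,-0.006,0,0,0,-0.02,0]],
])

```text
time: 13.0
tool_pos: [534.8, -265.5, 120.8]
tool_rot: [180.0, -0.2, -10.6]
contact_force: [5.8, 1.8, -2.0]
opening: 0.3
grasp_force: 2.8
```

Request:
servo_tool([
  [[0.05,0,0,0,0,0,0],[0.05,0,0,0,0,0,0],[0.1,0,0,0,0,0,0],[0.2,0,0,0,0,0,0],[0.2,0,0,0,0,0,0],[0.1,0,0,0,0,0,0],[0,0,0,0,0,0,0],[0,0,0,0,0,0,0]],
])

```text
time: 13.8
tool_pos: [583.9, -274.8, 120.0]
tool_rot: [-180.0, 0.1, -10.7]
contact_force: [-0.1, 0.0, 0.3]
opening: -0.1
grasp_force: 0.0
```

Request:
servo_tool([
  [[0,0,-0.2,0,0,0,0],[0,0,-0.3,0,0,0,0],[0,0,-0.3,0,0,0,0],[0,0,-0.3,0,0,0,0],[0,0,-0.3,0,0,0,0],[0,0,-0.1,0,0,0,0],[0,0,0,0,0,0,0],[0,0,0,0,0,0,0]],
])

```text
time: 14.6
tool_pos: [583.9, -274.8, 232.3]
tool_rot: [-180.0, 0.1, -10.7]
contact_force: [0.5, -0.6, 0.3]
opening: 0.0
grasp_force: 0.0
```

```bash
python3 - <<'E'
from h import *
f=vision.grab_frame('wrist'); save(f,'wrist6.png')
hsv=cv2.cvtColor(f['image'],cv2.COLOR_RGB2HSV)
m=((hsv[...,0]<6)|(hsv[...,0]>174))&(hsv[...,1]>170)&(hsv[...,2]>90)
ys,xs=np.where(m); i=xs.argmax(); print(xs.min(),xs.max(),at_z(f,[xs[i],ys[i]],140), bot.get_obs()['contact_force'])
E
```

```text
186 375 [ 522.26831777 -305.19820465  140.        ] [-0.13904998  0.38146753  0.20775365]
```

View pics/wrist6.png

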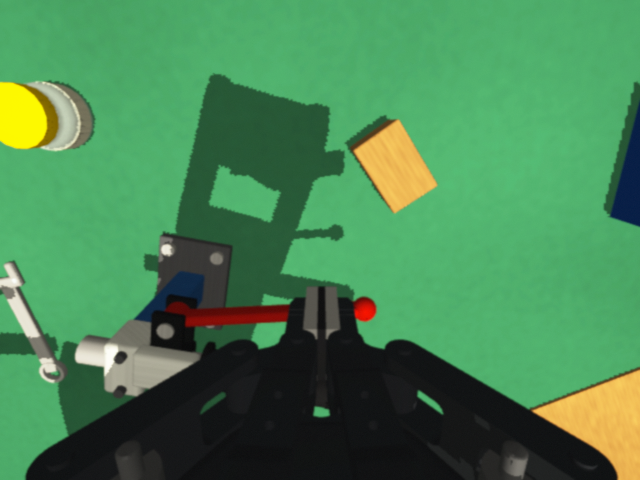

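The ball is back at its rest place, at pixel (365, 309) with its tip at (522, -305). The lever is fully out, the arm is clear and the box hasn't moved.

```bash
python3 -c "
from station import workorder
print(workorder.hand_in())"
```

```text
the job is handed in; nothing more can be done
None
```

I pushed the red brake lever in to its stop with the shut fingers, held it there for over 2 s at no more than about 20 N, let it spring fully back out, moved the arm clear, and handed the job in.

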